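# Serve a muffin from under the glass dome with the tongs

### The job

A guest wants the muffin under the glass dome: lift the dome off its round board by the knob and stand it upright on the bare table, then take the sprung serving tongs lying open on the table's other half in front of you (not the pair at its far left end) by both arms, close them on the muffin and lift it. Finish while still holding the muffin up in the tongs, upright and still, about a hand's breadth above the board, ready for the guest's plate. Food is touched with the tongs only, never with the robot's fingers, and the two cheeses, the pepper mill and the bowl of nuts stay where they are.

Things in the scene. Friction and masses are not known exactly. Their poses are not given: they have to be found in the camera images.
- board: round wooden board, 260 mm across, fixed, on the left or right half of the table. Origin: centre of its underside, on the table. Outer shoulder 18 mm high (dome stands on it); within 99 mm radius the top is 21 mm high and bears the food: muffin on its -x half, cheeses on its +x half. +x points roughly away from the robot (within 0.35 rad)
- dome: clear glass dome, open below, over the food on the board; rim 220 mm across, 105 mm high without knob, about 0.45 kg. Origin: centre of the rim's plane, z up. Raise it 70 mm or more before moving it sideways, over 140 mm to pass above the pepper mill. The table's middle (about x 0.45, y 0), nearer than mill and nuts, is bare with room for it
- dome_knob (a point): centre of the thick part of the wooden knob on the dome, 130 mm above the rim: grasp here from above. The knob is round, 32 mm wide; its top is 16 mm above this point and the glass 25 mm below it
- muffin: the only muffin on the board, rigid, in a paper case: 39 by 41 mm across the crown, narrower at the foot, 36 mm high, about 0.04 kg. Origin: centre of its underside, 21 mm above the table at the start
- cheese_round: round waxed cheese, 68 mm across, 40 mm high, on the board behind the muffin. Origin: centre of its underside. Leave alone
- cheese_wedge: wedge of soft cheese, 60 by 47 mm, 37 mm high, on the board behind the muffin. Origin: centre of its underside. Leave alone
- tongs: steel tongs, 260 mm, 0.11 kg, flat on the table on the half without the board, hinge end to the robot. Frame of the LEFT arm: x to the tips, z up, origin 101 mm ahead of the hinge, 3 mm below the arm. Left arm: x -100..125, y 9.5..15.5, z 3..23 mm. Right arm: its mirror image at joint 0, swung to -y by the joint angle, so the tongs' middle line is turned by minus half that angle from x
- tongs_pivot (a point): hinge axis of the tongs, at half the arms' height (10 mm above their lower edges). 105 mm ahead of it on the middle line the open tongs are about 62 mm wide over the arms (both arms 20 mm high): grasp both there from above, fingers outside. The muffin fits between the arms 200 mm ahead of it
- tip_left (a point): inner face of the left arm, 221 mm ahead of the hinge, 5 mm short of the arm's end, at half its height
- tip_right (a point): the same point on the right arm, which swings; 19 mm from tip_left at joint value 0, about 86 mm when open
- tongs_arm (a joint): opening angle of the tongs, rad: 0 = arms parallel, 19 mm apart; 0.30 = fully open against a stop, where a spring holds them with 0.3 N m (3 N on each arm at the grasp; 5 N at 0.1 rad). Squeezed about 5 mm together at the grasp they can be carried open; let go, they spring open. Closed on the muffin it reads about 0.1
- pepper_mill: loose wooden pepper mill, 53 mm across, 155 mm high. Origin: centre of its underside. Leave alone
- bowl_nuts: loose white bowl of nuts with a spoon, 164 by 141 mm, 81 mm high. Origin: underside, near the centre. Leave alone

How it is judged:
By the outcome, as a careful person would: the job done as asked, in the order asked, and still so for the second after the job is handed in, while the arm keeps its last pose, push and grip.
It also fails if it takes over 67 s, if anything falls off the work surface, if the arm or the gripper's body presses on something with over 40 N, if the wrist force passes 120 N, or if a joint passes its speed limit or range.

### The arm

A 6-joint arm with a two-finger parallel gripper is mounted at the origin on a cart in front of the work surface, level with it; the furniture and walls round the work are solid. World frame = base frame: x ahead of the robot, y to its left, z up, the work surface at z = 0. Lengths are in mm, angles in rad, forces in N, time in s.
With the tool pointing down it reaches from about 325 to 850 mm from the base axis. Payload 4.4 kg.
Tool frame: the origin (TCP) lies at the very end of the fingers, on their centre line; the grasp point (between the pads) lies r.pinch_z behind it (r.pinch_z is the distance from the TCP to the grasp point, in mm); z points along the fingers, y is the line along which they close (so a half turn about z gives the same grasp; the last joint's range is limited). The gripper opens to 94 mm and grips with 3 to 60 N. Pads are 16 mm wide; open, the fingers measure 119 mm over their backs; the gripper's body (75 mm by 177 mm) begins 78 mm behind the grasp point.
Start: joints at [1.032, 0.207, 1.542, -0, 1.393, -0.15], TCP at [217.979, 532.083, 205.447] pointing down, gripper open.
Joint ranges: [-2.73, 2.73], [-0.86, 2.22], [0.23, 2.46], [-1.11, 4.25], [0.08, 2.63], [-2.82, 2.82]. Speed limits (rad/s): [2.79, 2.79, 3.14, 3.14, 3.14, 3.14].

### API

Orientations are given as a unit quaternion [x, y, z, w].
In Python, from cell import r gives the robot as it stands.
- The arm moves only by the tool jog_arm, never from a script. Its arguments are lists of equal length, an entry for each row: "dp": the shift along the world's x, y, z in mm, a list of three; "rot": the turn, a rotation vector about the world's x, y, z in rad, a list of three. In form: {"dp": [[dx, dy, dz], ...], "rot": [[wx, wy, wz], ...]}. A call has 1 to 12 rows; each row is the pose to reach, as a shift and turn from the pose commanded when the call began; what a row does not reach only later rows make up. A row lasts 1/12 s, in which the tool goes at most 41.7 mm and 7.16 degrees, less where a joint would pass 70% of its speed; a pose out of reach is approached as far as the arm can. A call with a gripper value outside its range is refused whole. "claw" is the closure, from -1 (fully open) to 1 (shut), set as the call begins (left out, the last holds). The fingers move at their own pace and stop on an object; "newtons" is the grip in N (left out, the last holds). Time passes only in rows, so rows that repeat a pose let the fingers close. It gives the time, the measured TCP pose, the force, the opening and the grip force at its end, in the units of the state.
- r.observe(): the state, without advancing time (a new reading comes with each control period).
- r.grab_frame(name): name is "side" or "top" or "wrist"; returns a dict with "img" (420x560x3 uint8, red, green, blue), "range_z" (420x560 float32, mm along the optical axis (not along the pixel's ray), 0 where there is no reading), "fx", "fy", "cx", "cy" (pixels), "eye" and "rotation" of the camera in the world. Camera axes: x right, y down, z forward; pixel columns grow to the right and rows downward; lengths in mm; the calibration is good to about 2 mm. A picture is of the moment at which its call begins.
- r.sign_off(): hands the job in; it is judged then, once.
The state is a dict: "time_s": time; "joint_pos": joint angles; "dq": joint speeds; "joint_torque": joint torques, N m; "tool_pos": TCP position; "tool_rot": TCP orientation; "ft_force": force on the tool from outside, world axes, zero at the start; "wrist_torque": the same for the moment, N m; "grip_width": opening from 0.0 (shut) to 1.0 (fully open); "grip_force": force on a finger pad.
Only numpy, scipy, OpenCV 4.12 (cv2) and the standard library are available. Lean on these libraries where they do the work, as an engineer would, in place of code of your own. Each camera call takes 0.05 s, during which the arm holds its last target. There are 200 camera calls.

## Working session

There is one attempt and no reset: what is moved stays moved. The work goes in short steps, Python scripts to look and compute and a tool call to move; the robot and the scene stay as the last step left them, time stands still between calls to the robot, and variables do not carry over. Pictures are saved under pics/ and viewed, at most 10 in all, crops included, and the job is handed in when it is done.

Besides the shell and the picture viewer there is one more tool, called after "Request:" in YAML: its name, and indented under it one key for each argument. jog_arm: Moves the arm, as the interface text tells. Its arguments: {"type":"object","properties":{"dp":{"type":"array"},"rot":{"type":"array"},"claw":{"type":"number"},"newtons":{"type":"number"}},"required":["dp","rot"]}

```bash
mkdir -p pics; ls
cat > h.py <<'E'
import numpy as np, cv2
from cell import r
def grab(n,save=None):
    f=r.grab_frame(n)
    if save: cv2.imwrite(f'pics/{save}.png',f['img'][...,::-1])
    return f
def pts(f):
    z=f['range_z'];v,u=np.mgrid[:z.shape[0],:z.shape[1]]
    c=np.stack([(u-f['cx'])/f['fx']*z,(v-f['cy'])/f['fy']*z,z],-1)
    p=c@np.array(f['rotation']).T+np.array(f['eye']); p[z==0]=np.nan; return p
def ray(f,u,v,h):
    d=np.array(f['rotation'])@np.array([(u-f['cx'])/f['fx'],(v-f['cy'])/f['fy'],1]);e=np.array(f['eye'])
    return e+d*(h-e[2])/d[2]
E
python3 - <<'E'
from h import *
print(r.observe(), r.pinch_z)
for n in('top','side'):
    f=grab(n,n+'0'); np.save(n+'0.npy',f,allow_pickle=True); print(n,f['eye'],f['rotation'],f['fx'])
E
```

```text
pics
{'time_s': 0.0, 'joint_pos': array([ 1.03148242e+00,  2.07418562e-01,  1.54293321e+00, -4.04752660e-05,
        1.39345543e+00, -1.50499726e-01]), 'dq': array([ 0.00029855, -0.0006893 , -0.00198881, -0.00044826, -0.00012848,
        0.00127859]), 'joint_torque': array([ 3.59465148e-04, -3.70881057e+01, -2.81418872e+01,  6.98366901e-02,
        3.62855766e-02, -1.76929452e-04]), 'tool_pos': array([217.59058197, 531.38702072, 204.30144159]), 'tool_rot': array([ 1.93181184e-01,  9.81162476e-01, -1.04879900e-03, -3.55636616e-04]), 'ft_force': array([-0.43817018, -0.18015032,  0.26717116]), 'wrist_torque': array([-0.02689743, -0.02773318,  0.01225167]), 'grip_force': 0.0, 'grip_width': 0.9963553551378227} 18.8
top [ 425.3335971     3.35546845 1390.85599458] [ 0.70842958 -0.70412225  0.03467917 -0.03371552] 508.1366124078026
side [  112.71444457 -1138.53266459   951.05086845] [ 0.86566968 -0.16553401  0.08412545 -0.46490581] 546.2694413957356
```

```bash
sed -i "s/np.array(f\['rotation'\])/R.from_quat(f['rotation']).as_matrix()/; 1a from scipy.spatial.transform import Rotation as R" h.py; cat h.py | grep R.from
```

```text
p=c@R.from_quat(f['rotation']).as_matrix().T+np.array(f['eye']); p[z==0]=np.nan; return p
    d=R.from_quat(f['rotation']).as_matrix()@np.array([(u-f['cx'])/f['fx'],(v-f['cy'])/f['fy'],1]);e=np.array(f['eye'])
```

View pics/top0.png

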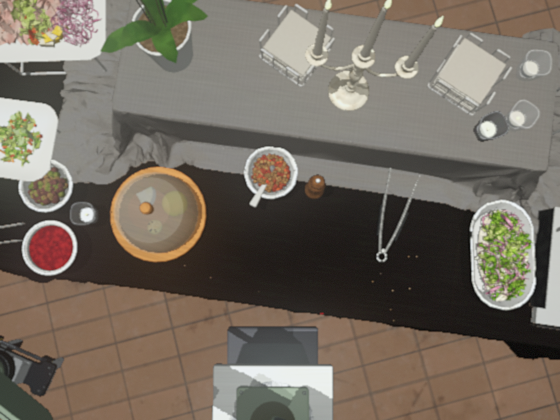

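View pics/side0.png

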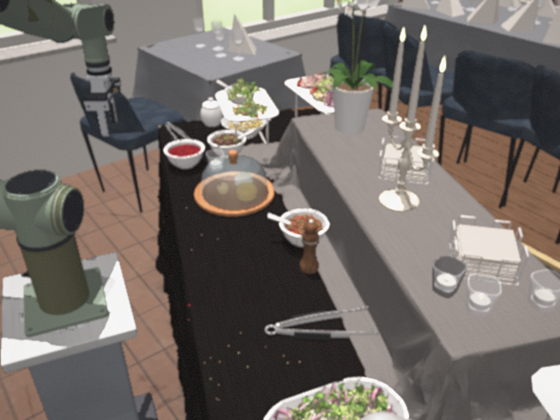

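Run:
```python
from h import *
f=np.load('top0.npy',allow_pickle=True).item()
g=np.load('side0.npy',allow_pickle=True).item()
img=f['img']; hsv=cv2.cvtColor(img,cv2.COLOR_RGB2HSV)
P=pts(f)
m=cv2.inRange(hsv,(8,130,120),(22,255,255)); 
n,l,s,c=cv2.connectedComponentsWithStats(m)
for i in range(1,n):
    if s[i,4]>60: print(s[i],c[i])
i=1+np.argmax(s[1:,4]); cn=max(cv2.findContours((l==i).astype(np.uint8),0,1)[0],key=len); e=cv2.fitEllipse(cn); print(e, ray(f,*e[0],18))
for u,v,h in((146,208,143),(382,256,13),(155,230,50),(173,203,60),(316,185,140),(270,172,70)): print((u,v),ray(f,u,v,h).round(),P[v,u].round(), f['range_z'][v,u])
a=img[140:290,90:290]; b=img[140:290,350:450]
cv2.imwrite('pics/c1.png',np.hstack([cv2.resize(a,None,fx=4,fy=4,interpolation=2)])[...,::-1])
cv2.imwrite('pics/c2.png',cv2.resize(b[10:],None,fx=4,fy=4,interpolation=2)[...,::-1])
```

```text
[ 110  166   96   96 1709] [164.05734348 219.89116442]
[254 166  17  19  69] [261.11594203 175.11594203]
[140 203  11  11  97] [145.41237113 207.82474227]
((157.52659606933594, 213.98362731933594), (93.89762115478516, 95.90846252441406), 57.907447814941406) [552.95072738 314.38340905  18.        ]
(146, 208) [556. 315. 143.] [554. 310. 164.] 1233.2418
(382, 256) [ 443. -294.   13.] [ 443. -297.   -2.] 1387.9603
(155, 230) [507. 313.  50.] [503. 297. 120.] 1272.5027
(173, 203) [578. 265.  60.] [572. 254. 115.] 1283.2988
(316, 185) [ 616. -105.  140.] [ 616. -105.  140.] 1263.7932
(270, 172) [661.  10.  70.] [661.  10.  70.] 1337.4908
```

View pics/c1.png

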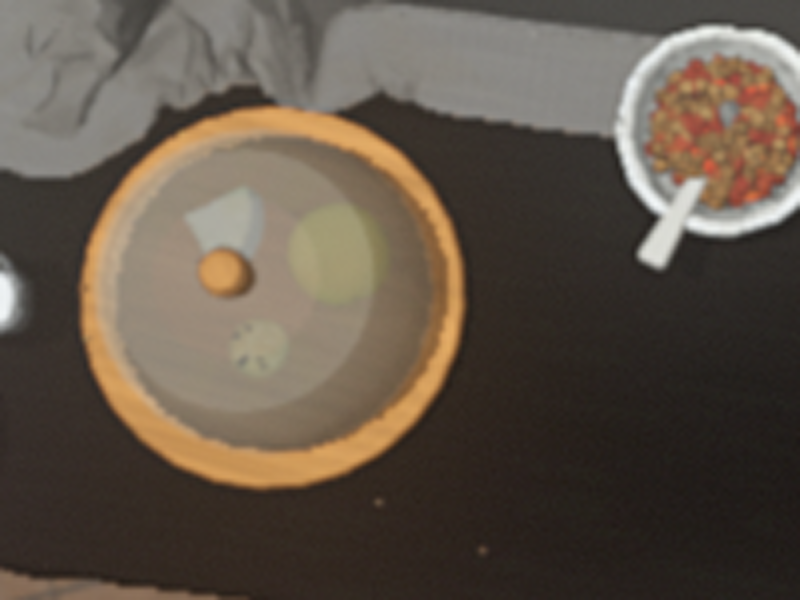

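View pics/c2.png

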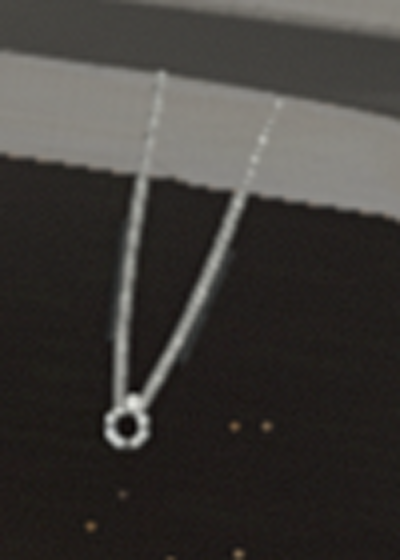

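The top view shows the board at px (158,214), the knob at (146,208) and the muffin near (154,227), with the cheeses behind it. The tongs' hinge pin is at about (383,250). I'm moving above the knob first.

Request:
jog_arm:
  dp:
    - [15,-10,0]
    - [45,-29,0]
    - [78,-50,0]
    - [111,-71,0]
    - [144,-92,0]
    - [177,-114,0]
    - [210,-135,0]
    - [243,-156,0]
    - [276,-177,0]
    - [305,-196,0]
    - [328,-210,0]
    - [337,-217,0]
  rot:
    - [0,0,0]
    - [0,0,0]
    - [0,0,0]
    - [0,0,0]
    - [0,0,0]
    - [0,0,0]
    - [0,0,0]
    - [0,0,0]
    - [0,0,0]
    - [0,0,0]
    - [0,0,0]
    - [0,0,0]
  claw: -1

```text
time_s: 1.1
tool_pos: [557.7, 312.3, 204.6]
tool_rot: [0.195, 0.981, -0.001, 0.0]
ft_force: [-0.8, 0.5, 0.4]
grip_width: 1.001
grip_force: 0.0
```

Run:
```python
from h import *
f=np.load('top0.npy',allow_pickle=True).item(); P=pts(f)
for x in range(300,800,20):
    row=[]
    for y in (60,0,-60,-150,-220,-300,-380,300):
        d=np.nanargmin(np.hypot(P[...,0]-x,P[...,1]-y)); row.append(P.reshape(-1,3)[d,2].round())
    print(x,row)
w=grab('wrist','w1'); print(w['eye'],w['rotation'])
h=cv2.cvtColor(w['img'],cv2.COLOR_RGB2HSV); m=cv2.inRange(h,(6,110,80),(22,255,255)); n,l,s,c=cv2.connectedComponentsWithStats(m)
for i in range(1,n):
    if s[i,4]>300: print(s[i],c[i],ray(w,*c[i],155))
print(r.observe()['tool_pos'])
```

```text
300 [np.float64(-8.0), np.float64(-5.0), np.float64(2.0), np.float64(2.0), np.float64(-2.0), np.float64(2.0), np.float64(-0.0), np.float64(-746.0)]
320 [np.float64(-1.0), np.float64(-4.0), np.float64(-3.0), np.float64(1.0), np.float64(-3.0), np.float64(3.0), np.float64(1.0), np.float64(-217.0)]
340 [np.float64(0.0), np.float64(-0.0), np.float64(-3.0), np.float64(-4.0), np.float64(1.0), np.float64(2.0), np.float64(1.0), np.float64(-6.0)]
360 [np.float64(-1.0), np.float64(-1.0), np.float64(-3.0), np.float64(-5.0), np.float64(-2.0), np.float64(-2.0), np.float64(-8.0), np.float64(2.0)]
380 [np.float64(-0.0), np.float64(-3.0), np.float64(-7.0), np.float64(-0.0), np.float64(-3.0), np.float64(1.0), np.float64(-1.0), np.float64(-0.0)]
400 [np.float64(-0.0), np.float64(-4.0), np.float64(-0.0), np.float64(-4.0), np.float64(-1.0), np.float64(-3.0), np.float64(1.0), np.float64(-3.0)]
420 [np.float64(1.0), np.float64(1.0), np.float64(-0.0), np.float64(-3.0), np.float64(2.0), np.float64(-2.0), np.float64(-2.0), np.float64(1.0)]
440 [np.float64(2.0), np.float64(-0.0), np.float64(-1.0), np.float64(4
[... 2525 characters left out ...]
.float64(202.0), np.float64(206.0), np.float64(205.0), np.float64(208.0), np.float64(203.0)]
[491.61665529 338.77917837 384.15783388] [0.82474953 0.5516902  0.06861783 0.10352643]
[ 175   76  216  155 4013] [268.2347371  117.02491901] [477.01479025 334.5056163  155.        ]
[ 264  202   38   43 1214] [282.22734761 223.59884679] [553.9234129  313.58129371 155.        ]
[  68  297   40   64 1120] [ 83.17142857 329.34375   ] [575.94170932 121.17149232 155.        ]
[ 456  298   39   63 1091] [479.4619615  329.27039413] [704.39752854 432.9091131  155.        ]
[ 254  376  306   17 3494] [422.30051517 386.41099027] [742.521342   371.76232371 155.        ]
[557.81193278 311.99069737 204.52038531]
```

Request:
jog_arm:
  dp:
    - [-1,1,-6]
    - [-2,1,-20]
    - [-2,2,-36]
    - [-2,2,-50]
    - [-2,2,-61]
    - [-2,2,-68]
    - [-2,2,-71]
    - [-2,2,-71]
  rot:
    - [0,0,0]
    - [0,0,0]
    - [0,0,0]
    - [0,0,0]
    - [0,0,0]
    - [0,0,0]
    - [0,0,0]
    - [0,0,0]

```text
time_s: 1.82
tool_pos: [551.8, 317.6, 133.6]
tool_rot: [0.193, 0.981, -0.0, -0.001]
ft_force: [0.7, -0.2, -0.1]
grip_width: 0.997
grip_force: 0.0
```

Request:
jog_arm:
  dp:
    - [0,0,0]
    - [0,0,0]
    - [0,0,0]
    - [0,0,0]
    - [0,0,0]
    - [0,0,0]
    - [0,0,0]
    - [0,0,0]
  rot:
    - [0,0,0]
    - [0,0,0]
    - [0,0,0]
    - [0,0,0]
    - [0,0,0]
    - [0,0,0]
    - [0,0,0]
    - [0,0,0]
  claw: 1
  newtons: 35

```text
time_s: 2.48
tool_pos: [553.0, 317.0, 134.5]
tool_rot: [0.193, 0.981, 0.0, 0.0]
ft_force: [0.0, -0.8, 0.0]
grip_width: 0.469
grip_force: 0.0
```

Request:
jog_arm:
  dp:
    - [0,0,0]
    - [0,0,0]
    - [0,0,0]
    - [0,0,0]
    - [0,0,0]
  rot:
    - [0,0,0]
    - [0,0,0]
    - [0,0,0]
    - [0,0,0]
    - [0,0,0]

```text
time_s: 2.9
tool_pos: [552.7, 316.5, 134.4]
tool_rot: [0.193, 0.981, -0.001, -0.0]
ft_force: [-0.8, -2.8, 1.1]
grip_width: 0.32
grip_force: 35.0
```

Request:
jog_arm:
  dp:
    - [0,0,4]
    - [0,0,10]
    - [0,0,20]
    - [0,0,32]
    - [0,0,46]
    - [0,0,60]
    - [0,0,74]
    - [0,0,88]
    - [0,0,100]
    - [0,0,110]
    - [0,0,116]
    - [0,0,118]
  rot:
    - [0,0,0]
    - [0,0,0]
    - [0,0,0]
    - [0,0,0]
    - [0,0,0]
    - [0,0,0]
    - [0,0,0]
    - [0,0,0]
    - [0,0,0]
    - [0,0,0]
    - [0,0,0]
    - [0,0,0]

```text
time_s: 3.9
tool_pos: [553.6, 317.4, 254.3]
tool_rot: [0.193, 0.981, 0.001, 0.001]
ft_force: [-0.5, 0.6, -5.8]
grip_width: 0.318
grip_force: 35.0
```

Request:
jog_arm:
  dp:
    - [-3,-8,0]
    - [-8,-23,0]
    - [-16,-46,0]
    - [-26,-73,0]
    - [-36,-100,0]
    - [-46,-128,0]
    - [-56,-156,0]
    - [-66,-184,0]
    - [-76,-212,0]
    - [-86,-240,0]
    - [-95,-265,0]
    - [-103,-286,0]
  rot:
    - [0,0,0]
    - [0,0,0]
    - [0,0,0]
    - [0,0,0]
    - [0,0,0]
    - [0,0,0]
    - [0,0,0]
    - [0,0,0]
    - [0,0,0]
    - [0,0,0]
    - [0,0,0]
    - [0,0,0]

```text
time_s: 4.9
tool_pos: [447.9, 29.2, 251.3]
tool_rot: [0.194, 0.981, -0.001, -0.001]
ft_force: [0.0, -0.4, -5.2]
grip_width: 0.321
grip_force: 35.0
```

Request:
jog_arm:
  dp:
    - [-6,-14,0]
    - [-9,-22,0]
    - [-10,-26,-6]
    - [-10,-26,-18]
    - [-10,-26,-34]
    - [-10,-26,-52]
    - [-10,-26,-70]
    - [-10,-26,-88]
    - [-10,-26,-104]
    - [-10,-26,-116]
    - [-10,-26,-123]
    - [-10,-26,-126]
  rot:
    - [0,0,0]
    - [0,0,0]
    - [0,0,0]
    - [0,0,0]
    - [0,0,0]
    - [0,0,0]
    - [0,0,0]
    - [0,0,0]
    - [0,0,0]
    - [0,0,0]
    - [0,0,0]
    - [0,0,0]

```text
time_s: 5.9
tool_pos: [438.7, 5.8, 124.6]
tool_rot: [0.193, 0.981, 0.0, -0.002]
ft_force: [-0.4, -0.0, -5.5]
grip_width: 0.316
grip_force: 35.0
```

Request:
jog_arm:
  dp:
    - [0,0,-2]
    - [0,0,-4]
    - [0,0,-6]
    - [0,0,-7.5]
    - [0,0,-9]
    - [0,0,-9]
  rot:
    - [0,0,0]
    - [0,0,0]
    - [0,0,0]
    - [0,0,0]
    - [0,0,0]
    - [0,0,0]

```text
time_s: 6.4
tool_pos: [440.0, 5.1, 117.5]
tool_rot: [0.193, 0.981, -0.0, 0.0]
ft_force: [0.4, -0.2, -5.6]
grip_width: 0.313
grip_force: 35.0
```

Request:
jog_arm:
  dp:
    - [0,0,-1]
    - [0,0,-2]
    - [0,0,-2]
    - [0,0,-2]
  rot:
    - [0,0,0]
    - [0,0,0]
    - [0,0,0]
    - [0,0,0]

```text
time_s: 6.73
tool_pos: [440.5, 5.1, 116.3]
tool_rot: [0.193, 0.981, 0.0, 0.0]
ft_force: [-2.1, 0.4, 1.3]
grip_width: 0.318
grip_force: 35.0
```

Request:
jog_arm:
  dp:
    - [0,0,0]
    - [0,0,0]
    - [0,0,0]
    - [0,0,0]
    - [0,0,0]
    - [0,0,0]
    - [0,0,0]
    - [0,0,2]
  rot:
    - [0,0,0]
    - [0,0,0]
    - [0,0,0]
    - [0,0,0]
    - [0,0,0]
    - [0,0,0]
    - [0,0,0]
    - [0,0,0]
  claw: -1

```text
time_s: 7.4
tool_pos: [439.6, 5.1, 117.1]
tool_rot: [0.193, 0.981, -0.0, -0.0]
ft_force: [0.5, -0.7, -0.6]
grip_width: 0.852
grip_force: 0.0
```

Request:
jog_arm:
  dp:
    - [0,0,5]
    - [0,0,15]
    - [0,0,30]
    - [0,0,48]
    - [0,0,68]
    - [0,0,85]
    - [4,-10,95]
    - [12,-35,100]
    - [24,-65,100]
    - [36,-98,100]
    - [50,-130,100]
    - [64,-160,100]
  rot:
    - [0,0,0]
    - [0,0,0]
    - [0,0,0]
    - [0,0,0]
    - [0,0,0]
    - [0,0,0]
    - [0,0,0]
    - [0,0,0]
    - [0,0,0]
    - [0,0,0]
    - [0,0,0]
    - [0,0,0]

```text
time_s: 8.4
tool_pos: [504.5, -157.5, 218.0]
tool_rot: [0.193, 0.981, -0.0, 0.0]
ft_force: [0.7, 1.5, 0.5]
grip_width: 1.004
grip_force: 0.0
```

Run:
```python
from h import *
f=grab('top','top1'); np.save('top1.npy',f,allow_pickle=True); s=grab('side'); np.save('side1.npy',s,allow_pickle=True);w=grab('wrist'); np.save('wr1.npy',w,allow_pickle=True)
print(r.observe()['tool_pos'],r.observe()['time_s'])
a=cv2.resize(f['img'][150:270,100:300],None,fx=4,fy=4,interpolation=2)[:,:,::-1]
b=cv2.resize(w['img'],(448,336))[...,::-1]; c=cv2.resize(f['img'][150:270,350:450],None,fx=2.8,fy=2.8,interpolation=2)[:,:,::-1]
o=np.zeros((336,800,3),np.uint8);o[:,:448]=b;o[:,448:728]=c
cv2.imwrite('pics/v1.png',a); cv2.imwrite('pics/v2.png',o)
```

```text
[ 504.3962284  -157.54125991  217.36810304] 8.55
```

View pics/v1.png

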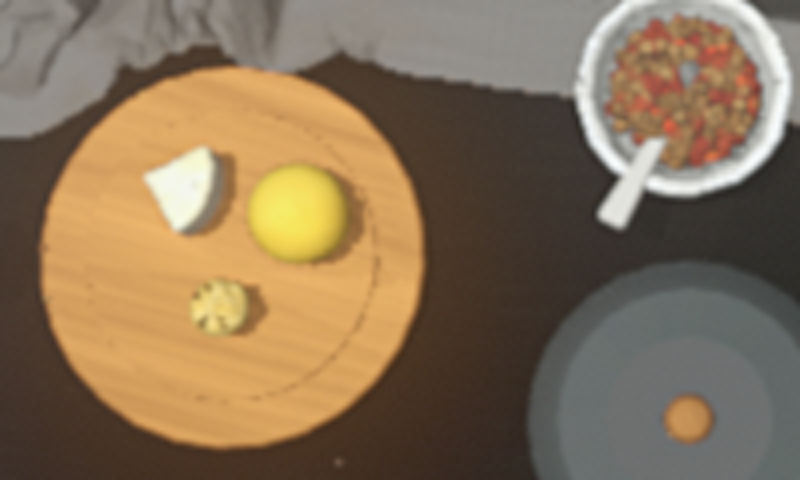

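View pics/v2.png

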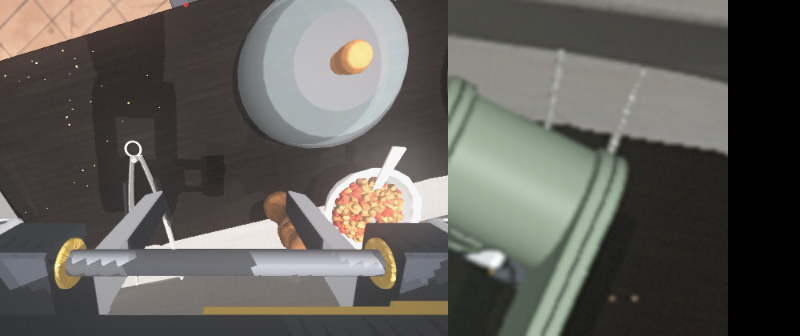

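The muffin is at top px (155,227), the round cheese at (175,203) and the wedge at (147,197). The dome is standing on the table. The wrist view shows the tongs' ring at (133,149) and both arms.

```bash
cat > t.py <<'E'
from h import *
f=np.load('top0.npy',allow_pickle=True).item()
# subpixel bright ridges per row, crop over dark table
up=lambda u,v:(u/4+350-.4,v/4+150-.4)
g=cv2.cvtColor(f['img'],cv2.COLOR_RGB2GRAY).astype(float)
L=[];Rr=[]
for v in range(193,243):
    row=g[v,370:425]-np.median(g[v,370:425]); row[row<25]=0
    n,l,s,c=cv2.connectedComponentsWithStats((row>0).astype(np.uint8)[None])
    cs=[(370+(row[l[0]==i]*np.where(l[0]==i)[0]).sum()/row[l[0]==i].sum()) for i in range(1,n)]
    if len(cs)==2: L.append(ray(f,cs[0],v,20)[:2]); Rr.append(ray(f,cs[1],v,20)[:2])
print(len(L))
def fit(a):
    a=np.array(a); vx,vy,x,y=cv2.fitLine(a.astype(np.float32),cv2.DIST_HUBER,0,.01,.01).ravel()
    if vx<0: vx,vy=-vx,-vy
    return np.array([vx,vy]),np.array([x,y])
a,b=fit(L),fit(Rr)
angs=[np.arctan2(*q[0][::-1]) for q in(a,b)]; print('ang',angs, angs[0]-angs[1])
X=a[1]+a[0]*np.linalg.solve(np.c_[a[0],-b[0]],b[1]-a[1])[0]; print('cross',X)
for u,v in((133,402),(162,72),(279,100)): print(ray(f,*up(u,v),20))
print('ring',ray(f,*up(127,426),13))
mid=np.mean(angs)
for d in (100,130,160): # width at station along mid from pin
    p=ray(f,*up(133,402),20)[:2]; m=np.array([np.cos(mid),np.sin(mid)]); n=np.array([-m[1],m[0]])
    o=[((q[1]+q[0]*((d-(q[1]-p)@m)/(q[0]@m)))-p)@n for q in (a,b)]; print(d,o,p+m*d)
for n,u,v,h in(('muffin',155,226.75,50),('round',174.75,203.5,60),('wedge',147.5,197.5,58)): print(n,ray(f,u-.4,v-.4,h))
E
python3 t.py
```

```text
45
ang [np.float32(-0.13154083), np.float32(-0.43467522)] 0.30313438
cross [ 382.7147 -271.7595]
[ 458.86040482 -295.16956834   20.        ]
[ 684.09667101 -318.36477321   20.        ]
[ 665.22213989 -397.97885173   20.        ]
ring [ 442.82780807 -292.39684432   13.        ]
100 [np.float64(28.647592748911322), np.float64(-26.23257158626489)] [ 554.87959275 -323.10369615]
130 [np.float64(33.22974952998985), np.float64(-30.814730143720475)] [ 583.68535599 -331.48393373]
160 [np.float64(37.811906311068356), np.float64(-35.39688870117611)] [ 612.49111161 -339.86417131]
muffin [517.10125921 313.94977495  50.        ]
round [578.12517179 261.35424113  60.        ]
wedge [593.86178337 334.10915222  58.        ]
```

Request:
jog_arm:
  dp:
    - [2,-6,0]
    - [6,-20,0]
    - [13,-40,0]
    - [21,-63,0]
    - [30,-88,-4]
    - [39,-114,-14]
    - [47,-138,-30]
    - [53,-155,-52]
    - [56,-165,-78]
    - [57,-168,-106]
    - [57,-168,-132]
    - [57,-168,-155]
  rot:
    - [0,0,0.01]
    - [0,0,0.02]
    - [0,0,0.04]
    - [0,0,0.06]
    - [0,0,0.08]
    - [0,0,0.1]
    - [0,0,0.106]
    - [0,0,0.106]
    - [0,0,0.106]
    - [0,0,0.106]
    - [0,0,0.106]
    - [0,0,0.106]

```text
time_s: 9.55
tool_pos: [560.4, -321.9, 60.7]
tool_rot: [0.14, 0.99, 0.0, -0.001]
ft_force: [0.4, 0.9, 0.1]
grip_width: 1.004
grip_force: 0.0
```

Run:
```python
from h import *
o=r.observe();print(o['tool_pos'],o['tool_rot'],o['time_s'])
w=grab('wrist','w3');np.save('wr3.npy',w,allow_pickle=True)
# project expected points
M=R.from_quat(w['rotation']).as_matrix()
for p in ((460,-295,23),(561,-323,23),tuple(o['tool_pos'])):
    c=M.T@(np.array(p)-w['eye']);print(p,c[0]/c[2]*w['fx']+w['cx'],c[1]/c[2]*w['fy']+w['cy'])
```

```text
[ 560.38462826 -321.87453345   60.71534304] [ 1.40155150e-01  9.90129197e-01  4.22141312e-04 -7.26802557e-04] 9.55
(460, -295, 23) 279.74444017125234 83.2612524016829
(561, -323, 23) 281.3430149006625 234.62382633726946
(np.float64(560.3846282582965), np.float64(-321.87453345361916), np.float64(60.71534304032301)) 282.8654546771196 252.27978048615478
```

View pics/w3.png

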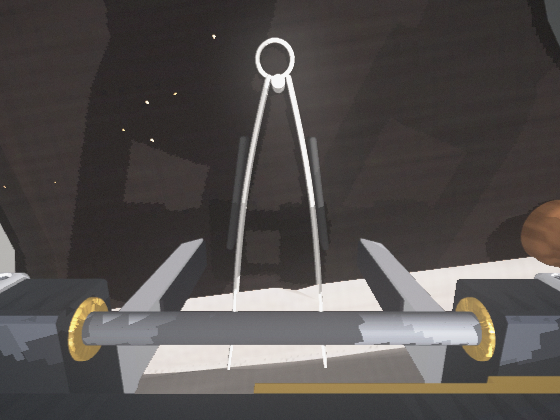

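The wrist view has the hinge pin at (278,82), where I expected it, and the open fingers straddle both arms evenly. Descending now.

Request:
jog_arm:
  dp:
    - [0,0,-8]
    - [0,0,-20]
    - [0,0,-33]
    - [0,0,-44]
    - [0,0,-52]
    - [0,0,-56]
    - [0,0,-57.5]
    - [0,0,-57.5]
  rot:
    - [0,0,0]
    - [0,0,0]
    - [0,0,0]
    - [0,0,0]
    - [0,0,0]
    - [0,0,0]
    - [0,0,0]
    - [0,0,0]

```text
time_s: 10.27
tool_pos: [560.9, -322.9, 4.7]
tool_rot: [0.141, 0.99, 0.0, -0.0]
ft_force: [-1.2, -0.5, -0.0]
grip_width: 1.0
grip_force: 0.0
```

Request:
jog_arm:
  dp:
    - [0,0,0]
    - [0,0,0]
    - [0,0,0]
    - [0,0,0]
    - [0,0,0]
    - [0,0,0]
    - [0,0,0]
    - [0,0,0]
  rot:
    - [0,0,0]
    - [0,0,0]
    - [0,0,0]
    - [0,0,0]
    - [0,0,0]
    - [0,0,0]
    - [0,0,0]
    - [0,0,0]
  claw: -0.22
  newtons: 20

```text
time_s: 10.93
tool_pos: [561.3, -323.4, 5.4]
tool_rot: [0.141, 0.99, -0.0, 0.0]
ft_force: [-0.2, -0.6, 1.6]
grip_width: 0.614
grip_force: 4.1
```

Request:
jog_arm:
  dp:
    - [0,0,0]
    - [0,0,0]
    - [0,0,0]
    - [-1,0,3]
    - [-3,0,8]
    - [-6,0,14]
    - [-12,0,20]
    - [-20,0,28]
    - [-30,0,40]
    - [-40,0,52]
    - [-48,0,62]
    - [-52,0,66]
  rot:
    - [0,0,0]
    - [0,0,0]
    - [0,0,0]
    - [0,0,0]
    - [0,0,0]
    - [0,0,0]
    - [0,0,0]
    - [0,0,0]
    - [0,0,0]
    - [0,0,0]
    - [0,0,0]
    - [0,0,0]
  claw: -0.1

```text
time_s: 11.93
tool_pos: [508.3, -323.6, 73.2]
tool_rot: [0.141, 0.99, -0.001, 0.001]
ft_force: [-0.6, 0.4, -0.3]
grip_width: 0.554
grip_force: 3.7
```

Run:
```python
from h import *
o=r.observe();print(o['tool_pos'],o['grip_width'],o['grip_force'])
w=grab('wrist'); s=grab('side')
a=cv2.resize(s['img'][230:400,200:430],None,fx=2,fy=2)[...,::-1]; b=cv2.resize(w['img'],(340,255))[...,::-1]
c=np.zeros((340,800,3),np.uint8); c[:,:460]=a; c[:255,460:]=b; cv2.imwrite('pics/v4.png',c)
```

```text
[ 508.32707651 -323.59953195   73.18964863] 0.5538170412573099 3.6805240635294467
```

View pics/v4.png

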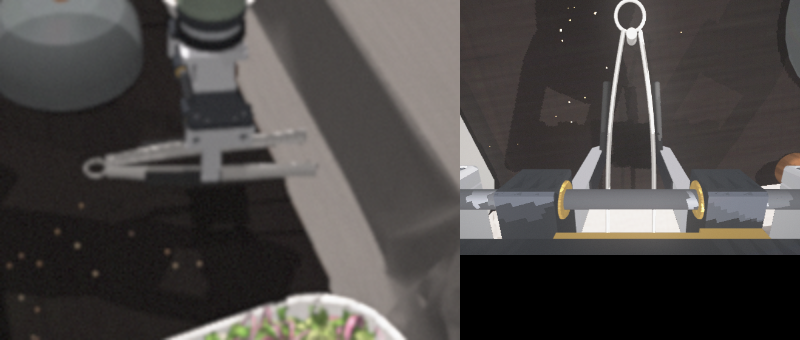

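The tongs are lifted and level in the fingers, with the ring at wrist px (630,15). Next: raise and carry them over the dome.

Request:
jog_arm:
  dp:
    - [-2,0,6]
    - [-6,0,18]
    - [-12,0,34]
    - [-20,0,54]
    - [-28,0,74]
    - [-36,0,94]
    - [-42,3,112]
    - [-47,10,124]
    - [-50,24,130]
    - [-52,44,132]
    - [-54,68,132]
    - [-56,94,132]
  rot:
    - [0,0,0]
    - [0,0,0]
    - [0,0,0]
    - [0,0,0]
    - [0,0,0]
    - [0,0,0]
    - [0,0,0]
    - [0,0,0.033]
    - [0,0,0.033]
    - [0,0,0.033]
    - [0,0,0.033]
    - [0,0,0.033]

```text
time_s: 13.03
tool_pos: [452.9, -228.5, 203.8]
tool_rot: [0.125, 0.992, -0.0, 0.0]
ft_force: [-0.3, 0.6, -0.7]
grip_width: 0.55
grip_force: 3.7
```

Request:
jog_arm:
  dp:
    - [-2,28,0]
    - [-4,56,0]
    - [-5,84,0]
    - [-7,112,0]
    - [-8,140,0]
    - [-10,168,0]
    - [-12,196,0]
    - [-14,224,0]
    - [-16,252,0]
    - [-18,280,0]
    - [-20,308,0]
    - [-22,336,0]
  rot:
    - [0,0,0]
    - [0,0,0]
    - [0,0,0]
    - [0,0,0]
    - [0,0,0]
    - [0,0,0]
    - [0,0,0]
    - [0,0,0]
    - [0,0,0]
    - [0,0,0]
    - [0,0,0]
    - [0,0,0]

```text
time_s: 14.03
tool_pos: [430.6, 108.5, 203.6]
tool_rot: [0.124, 0.992, 0.0, 0.0]
ft_force: [-0.1, 0.0, -1.1]
grip_width: 0.551
grip_force: 3.7
```

Request:
jog_arm:
  dp:
    - [-2,28,0]
    - [-3,56,0]
    - [-4,84,0]
    - [-5,112,0]
    - [-6,140,0]
    - [-7,166,0]
    - [-8,190,0]
    - [-9,209,0]
    - [-9,222,0]
    - [-9,229,0]
    - [-9,231,0]
    - [-9,231,0]
  rot:
    - [0,0,0]
    - [0,0,0]
    - [0,0,0]
    - [0,0,0]
    - [0,0,0]
    - [0,0,0]
    - [0,0,0]
    - [0,0,0]
    - [0,0,0]
    - [0,0,0]
    - [0,0,0]
    - [0,0,0]

```text
time_s: 15.03
tool_pos: [422.0, 337.9, 202.9]
tool_rot: [0.124, 0.992, -0.0, -0.0]
ft_force: [-0.4, 0.3, -1.7]
grip_width: 0.55
grip_force: 3.7
```

Run:
```python
from h import *
o=r.observe();print(o['tool_pos'],R.from_quat(o['tool_rot']).as_matrix().round(3),o['grip_width'],o['grip_force'],o['time_s'])
w=grab('wrist'); s=grab('side'); np.save('wr5.npy',w,allow_pickle=True)
a=cv2.resize(s['img'][80:250,150:330],None,fx=2.2,fy=2.2)[...,::-1]; b=cv2.resize(w['img'],(400,300))[...,::-1]
c=np.zeros((374,800,3),np.uint8); c[:a.shape[0],:396]=a; c[:300,400:]=b; cv2.imwrite('pics/v5.png',c)
```

```text
[421.97042642 337.85549148 202.90432074] [[-0.969  0.247 -0.   ]
 [ 0.247  0.969 -0.001]
 [ 0.    -0.001 -1.   ]] 0.5497505991968485 3.6790645951987244 15.0333
```

View pics/v5.png

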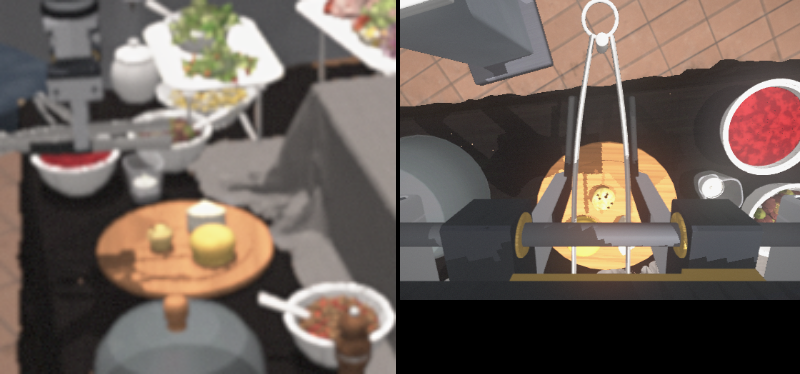

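The side view shows the tongs level above the board. In the wrist view the muffin, at (603,199), lies between the arms.

Run:
```python
from h import *
w=np.load('wr5.npy',allow_pickle=True).item()
cr=w['img'][245:310,255:320]; 
hsv=cv2.cvtColor(cr,cv2.COLOR_RGB2HSV); m=cv2.inRange(hsv,(20,60,120),(36,255,255)); m=cv2.morphologyEx(m,cv2.MORPH_CLOSE,np.ones((7,7)))
n,l,s,c=cv2.connectedComponentsWithStats(m); i=1+np.argmax(s[1:,4]); print(s[i],c[i],ray(w,c[i][0]+255,c[i][1]+245,48))
print('manual',ray(w,284,279,48))
p=pts(w)[245:310,255:320].reshape(-1,3); q=p[p[:,2]>38]; q=q[q[:,2]<65]; print('depth',q.mean(0),q.min(0),q.max(0))
# pivot pin in world, tongs held
print('pin',ray(w,(601.5-400)*1.4,40*1.4,212))
t=r.observe()['tool_pos']; print(t)
```

```text
[   0    0   61   65 3472] [27.92741935 33.09043779] [513.36374764 315.54640696  48.        ]
manual [514.81905655 316.49208202  48.        ]
depth [515.15818815 315.99279058  49.63055494] [497.78025772 270.88894522  38.48841471] [567.21423086 343.45668382  58.00069882]
pin [315.53402009 364.3033757  212.        ]
[422.10911871 337.19189752 202.90778366]
```

Request:
jog_arm:
  dp:
    - [0,1,-6]
    - [0,2,-18]
    - [0,2,-34]
    - [0,2,-52]
    - [0,2,-70]
    - [0,2,-88]
    - [0,2,-104]
    - [0,2,-118]
    - [0,2,-129]
    - [0,2,-136]
    - [0,2,-140]
    - [0,2,-140]
  rot:
    - [0,0,0]
    - [0,0,0]
    - [0,0,0]
    - [0,0,0]
    - [0,0,0]
    - [0,0,0]
    - [0,0,0]
    - [0,0,0]
    - [0,0,0]
    - [0,0,0]
    - [0,0,0]
    - [0,0,0]

```text
time_s: 16.13
tool_pos: [421.4, 339.6, 61.9]
tool_rot: [0.125, 0.992, -0.001, -0.001]
ft_force: [0.7, -0.2, -1.9]
grip_width: 0.551
grip_force: 3.7
```

Run:
```python
from h import *
print(r.observe()['tool_pos'])
s=grab('side'); w=grab('wrist'); t=grab('top')
a=cv2.resize(s['img'][130:230,150:290],(560,400),interpolation=2)[...,::-1]; b=cv2.resize(w['img'][:,200:380],(240,560))[...,::-1]
c=np.zeros((600,800,3),np.uint8); c[:400,:560]=a; c[:560,560:]=b
d=cv2.resize(t['img'][185:251,100:240],None,fx=3,fy=3)[...,::-1]; c[400:598,:420]=d; cv2.imwrite('pics/v6.png',c)
```

```text
[421.44206325 339.61069617  61.9424212 ]
```

View pics/v6.png

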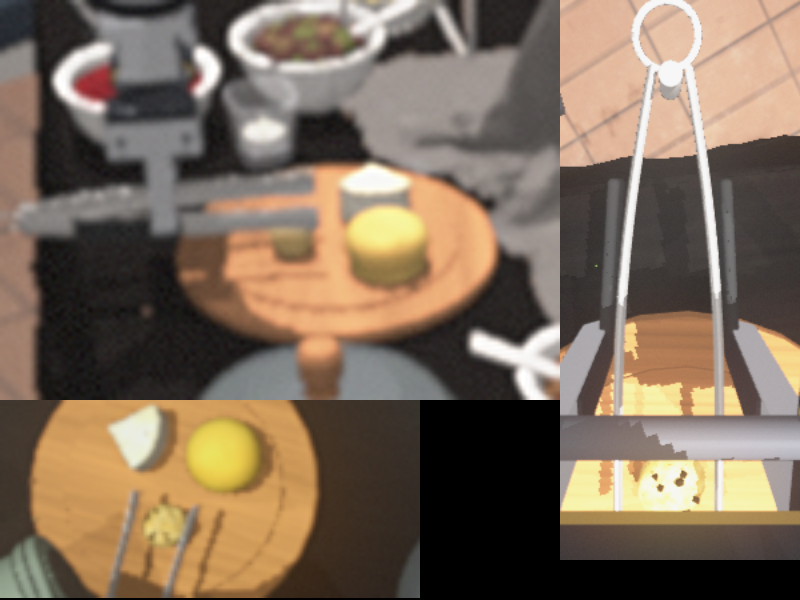

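Both views show the muffin centred between the arms, about 24 mm short of the tips, with the cheeses clear. Lowering further and closing.

Request:
jog_arm:
  dp:
    - [0,0,-5]
    - [0,0,-12]
    - [0,0,-19]
    - [0,0,-24]
    - [0,0,-26.5]
    - [0,0,-26.5]
    - [0,0,-26.5]
  rot:
    - [0,0,0]
    - [0,0,0]
    - [0,0,0]
    - [0,0,0]
    - [0,0,0]
    - [0,0,0]
    - [0,0,0]

```text
time_s: 16.87
tool_pos: [421.8, 340.0, 36.1]
tool_rot: [0.125, 0.992, -0.0, -0.0]
ft_force: [0.2, 0.1, -0.0]
grip_width: 0.552
grip_force: 3.7
```

Request:
jog_arm:
  dp:
    - [0,0,0]
    - [0,0,0]
    - [0,0,0]
    - [0,0,0]
    - [0,0,0]
    - [0,0,0]
    - [0,0,0]
    - [0,0,0]
  rot:
    - [0,0,0]
    - [0,0,0]
    - [0,0,0]
    - [0,0,0]
    - [0,0,0]
    - [0,0,0]
    - [0,0,0]
    - [0,0,0]
  claw: 0.4
  newtons: 20

```text
time_s: 17.53
tool_pos: [422.2, 340.2, 36.6]
tool_rot: [0.125, 0.992, 0.0, 0.0]
ft_force: [0.1, 0.7, -0.4]
grip_width: 0.443
grip_force: 20.0
```

Request:
jog_arm:
  dp:
    - [0,0,2]
    - [0,0,6]
    - [0,0,12]
    - [0,0,20]
    - [0,0,30]
    - [0,0,42]
    - [0,0,54]
    - [0,0,66]
    - [0,0,76]
    - [0,0,84]
    - [0,0,88]
    - [0,0,90]
  rot:
    - [0,0,0]
    - [0,0,0]
    - [0,0,0]
    - [0,0,0]
    - [0,0,0]
    - [0,0,0]
    - [0,0,0]
    - [0,0,0]
    - [0,0,0]
    - [0,0,0]
    - [0,0,0]
    - [0,0,0]

```text
time_s: 18.53
tool_pos: [422.4, 340.3, 127.5]
tool_rot: [0.125, 0.992, 0.0, 0.001]
ft_force: [0.2, 0.7, -2.1]
grip_width: 0.44
grip_force: 20.0
```

Request:
jog_arm:
  dp:
    - [0,0,0]
    - [0,0,0]
    - [0,0,0]
    - [0,0,0]
    - [0,0,0]
    - [0,0,0]
    - [0,0,0]
    - [0,0,0]
  rot:
    - [0,0,0]
    - [0,0,0]
    - [0,0,0]
    - [0,0,0]
    - [0,0,0]
    - [0,0,0]
    - [0,0,0]
    - [0,0,0]

```text
time_s: 19.2
tool_pos: [421.9, 340.0, 126.3]
tool_rot: [0.125, 0.992, -0.0, -0.0]
ft_force: [-0.0, -0.3, -2.3]
grip_width: 0.44
grip_force: 20.0
```

Run:
```python
from h import *
for k in (0,1):
    o=r.observe();print(o['tool_pos'],o['grip_width'],o['grip_force'],o['ft_force'])
    w=grab('wrist'); p=pts(w).reshape(-1,3)
    q=p[(abs(p[:,0]-515)<25)&(abs(p[:,1]-316)<16)]; print('wrist',len(q),np.nanpercentile(q[:,2],[2,20,50,80,98]))
s=grab('side'); p=pts(s); 
q=p[(abs(p[...,0]-515)<28)&(abs(p[...,1]-316)<30)&(p[...,2]>70)]; print('side above',len(q),q.min(0),q.max(0),q.mean(0))
low=p[(abs(p[...,0]-515)<28)&(abs(p[...,1]-316)<30)&(p[...,2]<70)]; print('low',len(low),np.percentile(low[:,2],[5,50,95]) if len(low) else '')
# colour of where the muffin would be: muffin centre (515,316,~131), lowest part below arms (z 112-120)
M=R.from_quat(s['rotation']).as_matrix()
for z in (105,115,120,140,150):
    c=M.T@(np.array([517,300,z])-s['eye']);u,v=c[0]/c[2]*s['fx']+s['cx'],c[1]/c[2]*s['fy']+s['cy'];print(z,int(u),int(v),s['img'][int(v),int(u)],p[int(v),int(u)].round())
```

```text
[421.94324589 340.03861594 126.32354107] 0.44023765599329867 19.975333213806152 [-0.02103157 -0.34550731 -2.32140546]
wrist 2276 [ 20.10179747  21.14014949 117.71066246 134.03460393 138.80530319]
[421.95784588 340.08464727 126.37152927] 0.43955239915645566 19.97533679008484 [ 0.84907452 -0.45957593 -1.07685413]
wrist 2283 [ 20.10767405  21.15822334 117.79833313 134.02326238 138.77869082]
side above 206 [487.09030437 286.82127834 109.74048627] [541.43397836 345.26777377 473.20960445] [512.53219765 312.94307294 135.75474508]
low 177 [18.88857778 22.85392447 26.7900018 ]
105 222 172 [136  95  67] [567. 484.  -2.]
115 222 169 [125 108  79] [517. 304. 114.]
120 222 168 [133 120 102] [518. 307. 116.]
140 221 162 [235 209 158] [514. 297. 143.]
150 221 159 [248 235 165] [519. 316. 143.]
```

Run:
```python
from h import *
t=grab('top'); p=pts(t); m=(abs(p[...,0]-515)<40)&(abs(p[...,1]-316)<40)&(p[...,2]>90)&(p[...,2]<170)
q=p[m]; print('top',len(q),q.mean(0))
w=grab('wrist'); pw=pts(w)
h=cv2.cvtColor(w['img'],cv2.COLOR_RGB2HSV)
for n,P in(('top',p),('wrist',pw)):
    for x in range(480,560,6):
        s=P[(abs(P[...,0]-x)<3)&(abs(P[...,1]-316-.25*(515-x))<8)&(P[...,2]>90)&(P[...,2]<170)]
        if len(s): print(n,x,len(s),s[:,2].min().round(1),np.median(s[:,2]).round(1),s[:,2].max().round(1))
    b=P[(P[...,0]<350)&(P[...,1]>330)&(P[...,2]>60)&(P[...,2]<200)&(P[...,1]<400)]; print('ring z',len(b),np.percentile(b[:,2],[5,50,95]) if len(b) else '')
o=r.observe(); print(o['time_s'],o['dq'].round(4))
t0=np.load('top1.npy',allow_pickle=True).item()
d=cv2.absdiff(cv2.cvtColor(t0['img'],7),cv2.cvtColor(t['img'],7)); print('bowl/mill diff',d[150:200,245:298].mean(),d[172:200,305:328].mean(),'cheeses',d[185:210,137:155].mean(),d[190:216,162:188].mean())
```

```text
top 300 [512.45183352 315.96138255 135.09199454]
top 498 5 128.4 129.2 132.9
top 504 16 129.4 135.4 140.4
top 510 14 135.0 138.5 143.7
top 516 14 136.2 139.9 143.8
top 522 14 134.8 139.3 143.6
top 528 14 136.3 139.7 143.9
top 534 13 129.5 135.6 139.7
ring z 15 [131.48031279 133.48896327 137.88929707]
wrist 498 260 117.9 131.9 138.6
wrist 504 440 110.6 132.2 140.4
ring z 2461 [125.36215876 136.75722751 145.79276948]
19.45 [-0.0001  0.0018  0.0004  0.      0.0009  0.0001]
bowl/mill diff 8.718490566037735 11.897515527950311 cheeses 9.855555555555556 9.668639053254438
```

Run:
```python
from h import *
a=np.load('top0.npy',allow_pickle=True).item(); b=grab('top'); c=np.load('top1.npy',allow_pickle=True).item()
for f in(a,b):
    p=pts(f)
    for x,y,rr,z in((616,-105,40,100),(661,10,95,55)):
        q=p[(np.hypot(p[...,0]-x,p[...,1]-y)<rr)&(p[...,2]>z)&(p[...,2]<170)]; print(len(q),q.mean(0).round(1))
for f in(c,b):
    h=cv2.cvtColor(f['img'],cv2.COLOR_RGB2HSV); m=cv2.inRange(h,(22,150,150),(35,255,255)); m2=cv2.inRange(h,(0,0,185),(180,60,255))
    for mm,(u0,u1,v0,v1) in((m,(160,190,188,218)),(m2,(132,158,184,212))):
        ys,xs=np.nonzero(mm[v0:v1,u0:u1]); print(len(xs),xs.mean()+u0,ys.mean()+v0)
```

```text
253 [ 623.  -106.5  131.5]
2071 [677.    8.7  76.5]
251 [ 623.4 -105.2  131. ]
2059 [677.5   8.8  76.6]
444 174.03603603603602 202.8918918918919
216 145.4212962962963 196.28703703703704
454 173.80176211453744 202.75991189427313
209 145.32057416267943 196.29665071770336
```

Nothing else has moved, and the muffin is held level and still.

```bash
python3 -c "
from cell import r
print(r.sign_off())"
```

```text
the job is handed in; nothing more can be done
None
```

The job is handed in at about 19.5 s: the dome stands upright on the bare table, and the tongs hold the muffin level and still about 90 mm above the board; the cheeses, pepper mill and bowl have not moved.

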